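# Lock the casting flask and slide it to the fill notch

## Task

Get the small casting flask on the sliding carriage ready for filling. First, with the carriage left where it stands, turn the closing ring on top of the flask clockwise (seen from above) all the way to its locked mark, where it stops; then take the carriage by its upright black knob and slide it along the rail towards the nozzle until you feel its spring ball drop into the notch of the index bar. Finish right there, carriage at rest with the ball seated in the notch and the gripper still holding the knob; do not let go, and leave the other things on the table where they are.

Things in the scene. Friction and masses are not known exactly. Their poses are not given: they have to be found in the camera images.
- rail: Fixed steel base plate 212 x 700 x 10 mm with two guide rails and a grey end block at each end. Origin on the table surface, on the rails' centre line, midway along. Its y axis runs along the rails, towards the notch: the sliding direction; its x axis points to the side of the index bar. Place and yaw vary.
- carriage_mid (a point): Centre of the carriage's top, 44 mm above the table. The carriage is an aluminium plate 100 x 240 mm (240 along the rail); it slides level, never turns or lifts, and drags with about 1 N. On its centre line stand the flask, 65 mm to the rail's +y of this point, and the knob, 85 mm to -y.
- carriage (a joint): Position of the carriage along the rail in m: 0 at one end stop, 0.30 at the other, growing along the rail's +y. It starts between 0 and 0.06; the notch lies at 0.18 to 0.26, with free travel beyond it.
- knob: Round upright black knob fixed on the carriage: grip 26 mm in diameter, from 12 to 52 mm above this origin, on a short 18 mm neck. Origin on the knob's axis at its foot, on the carriage's top (44 mm above the table). Its y axis is the sliding direction.
- ring_centre (a point): Point on the upright axis of the closing ring at its mid height, 101 mm above the table. The ring is a knurled aluminium band, 60 mm outside diameter, 22 mm high (90 to 112 mm above the table), captive round the top of the grey flask, whose jacket below it is 52 mm in diameter and whose flat lid stands 3 mm above it. It moves with the carriage.
- ring_pointer (a point): Outer end of the small pointer lug on the ring, 8 mm wide, 12 mm high, standing out 15 mm beyond the ring (45 mm from the axis). When locked it points along the rail's +x, in line with the black stroke on the lid and the black rib down the jacket.
- ring (a joint): Angle of the closing ring in rad, growing clockwise seen from above: 0 fully loose, 1.25 at the locked mark, which is a hard stop. It starts between 0 and 0.35. It turns stiffly (about 0.1 N m) and stays where it is left.
- plunger (a point): Axis of the spring ball, a 10 mm steel ball under an upright steel housing on the carriage's +x side, rolling on the index bar. Fixed to the carriage: 85 mm to the rail's +x and 85 mm to +y of the knob's axis. This point is where the ball's centre is when out of the notch, 27 mm above the table.
- index_bar: Fixed steel bar 20 mm wide, 12 mm high, 574 mm long, lying on the base plate parallel to the rails, 85 mm to their +x side, with one V notch across it, 14 mm wide at the top: the notch. Origin on its underside at the middle of the notch; y axis along the rail's y. Its place along the rail varies.
- notch (a point): Middle of the notch, level with the bar's top, 22 mm above the table. The ball drops in when plunger and notch are in line along the rail. From up to about 5 mm off it pulls the carriage home by itself if the knob is let loose a little; held fast, the carriage stays where the gripper has it. Pulling it out either way takes some 7 N in all.
- nozzle (a point): Tip of the fixed filling nozzle (22 mm in diameter), 135 mm above the table, over the flask's place when the ball is in the notch. It hangs from a pipe 205 mm above the table that runs to an upright post, 115 mm to the rail's +x and 45 mm to +y of the nozzle.
- jar: Bystander: amber jar, 72 mm diameter, 85 mm high; origin under its centre.
- tape: Bystander: roll of tape lying flat, 90 mm diameter, 24 mm high.
- brush: Bystander: brush 200 mm long, 20 mm high, lying flat along and near the robot's side of the rail.
- spatula: Bystander: spatula 280 mm long, 20 mm high, lying flat along and near the robot's side of the rail.
- spare_flask: Bystander: an idle flask with its ring, standing on the table, not on the carriage; 64 mm diameter, 83 mm high.
- cup: Bystander: white cup, 72 mm diameter, 80 mm high.

How it is judged:
By the outcome, as a careful person would: the job done as asked, in the order asked, and still so for the second after the job is handed in, while the arm keeps its last pose, push and grip.
It also fails if it takes over 51 s, if anything falls off the work surface, if the arm or the gripper's body presses on something with over 40 N, if the wrist force passes 120 N, or if a joint passes its speed limit or range.

## Robot

A 6-joint arm with a two-finger parallel gripper is mounted at the origin on the work surface. World frame = base frame: x ahead of the robot, y to its left, z up, the work surface at z = 0. Lengths are in m, angles in rad, forces in N, time in s.
With the tool pointing down it reaches from about 0.375 to 0.9 m from the base axis. Payload 3.1 kg.
Tool frame: the origin (TCP) lies midway between the tips of the shut fingers; the grasp point (between the pads) lies robot.grip_depth behind it (robot.grip_depth is the distance from the TCP to the grasp point, in m); z points along the fingers, y is the line along which they close (so a half turn about z gives the same grasp; the last joint's range is limited). The gripper opens to 87 mm and grips with 3 to 60 N. Pads are 19 mm wide; open, the fingers measure 117 mm over their backs; the gripper's body (75 mm by 190 mm) begins 51 mm behind the grasp point.
Start: joints at [-1.45, 0.527, 1.433, -0, 1.181, -0.178], TCP at [0.185, -0.597, 0.223] pointing down, gripper open.
Joint ranges: [-3.08, 3.08], [-0.75, 2.2], [0.22, 2.44], [-1.43, 4.57], [0, 2.65], [-2.85, 2.85]. Speed limits (rad/s): [2.79, 2.79, 3.14, 3.14, 3.14, 3.14].

## Interface

Orientations are given as a unit quaternion [x, y, z, w].
In Python, from rig import robot gives the robot as it stands.
- The arm moves only by the shell command python3 -m creep 'ROWS' [OPENING] [FORCE]. ROWS is a JSON list of rows, 1 to 20 of them, each written [[dx, dy, dz], turn]: dx, dy, dz in m, then a turn about the tool's z in rad; each row shifts and turns the commanded pose from where the row before left it, along the tool's axes as they then stand; what a row does not reach is not made up. A row lasts 1/12 s, in which the tool goes at most 0.0417 m and 0.125 rad, less where a joint would pass 70% of its speed; a pose out of reach is approached as far as the arm can. OPENING is the finger opening in m, set as the command begins (- or left out keeps the last). The fingers move at their own pace and stop on an object; FORCE is the grip in N (left out, the last holds). Time passes only in rows, so rows that do not move let the fingers close. It prints the time, the measured TCP pose, the force, the opening and the grip force at its end. Input that does not fit is refused with a message, and nothing moves.
- robot.get_obs(): the state, without advancing time (a new reading comes with each control period).
- robot.camera(name): name is "scene" or "top"; returns a dict with "img" (480x640x3 uint8, red, green, blue), "fx", "fy", "cx", "cy" (pixels), "xyz" and "attitude" of the camera in the world. Camera axes: x right, y down, z forward; pixel columns grow to the right and rows downward; lengths in m; the calibration is good to about 2 mm. A picture is of the moment at which its call begins. There is no depth.
- robot.hand_in(): hands the job in; it is judged then, once.
The state is a dict: "time": time; "q": joint angles; "joint_velocities": joint speeds; "joint_torque": joint torques, N m; "position": TCP position; "tool_rot": TCP orientation; "ft_force": force on the tool from outside, world axes, zero at the start; "moment": the same for the moment, N m; "grip_width": finger opening in m; "grip_force": force on a finger pad.
Only numpy, scipy, OpenCV 4.12 (cv2) and the standard library are available. Lean on these libraries where they do the work, as an engineer would, in place of code of your own. Each camera call takes 0.05 s, during which the arm holds its last target. There are 200 camera calls.

## Working session

There is one attempt and no reset: what is moved stays moved. The work goes in short steps, Python scripts to look and compute and a shell command to move; the robot and the scene stay as the last step left them, time stands still between calls to the robot, and variables do not carry over. Pictures are saved under pics/ and viewed, at most 10 in all, crops included, and the job is handed in when it is done.

```bash
mkdir -p pics; python3 - <<'E'
from rig import robot
import cv2
print(robot.grip_depth); o=robot.get_obs(); print({k:o[k] for k in('time','position','tool_rot','grip_width')})
for n in('scene','top'):
    c=robot.camera(n); cv2.imwrite(f'pics/{n}0.png',c['img'][:,:,::-1]); print(n,{k:v for k,v in c.items() if k!='img'})
E
```

```text
0.0187
{'time': 0.0, 'position': array([ 0.18451172, -0.59636586,  0.22156071]), 'tool_rot': array([ 9.88787955e-01,  1.49322363e-01,  4.07720130e-05, -1.10005935e-03]), 'grip_width': 0.08726055226951891}
scene {'fx': 541.3604306245084, 'fy': 541.3604306245084, 'cx': 326.68519542951026, 'cy': 237.50777558381856, 'xyz': array([0.91571965, 0.52512818, 0.70251287]), 'attitude': array([ 0.2954316 ,  0.8720568 , -0.37029711, -0.12295189])}
top {'fx': 515.3050000180295, 'fy': 515.3050000180295, 'cx': 318.3439774915711, 'cy': 242.87801174687166, 'xyz': array([0.40438095, 0.03208855, 1.08230825]), 'attitude': array([-0.69729634,  0.71401102, -0.05003805,  0.03823951])}
```

View pics/scene0.png

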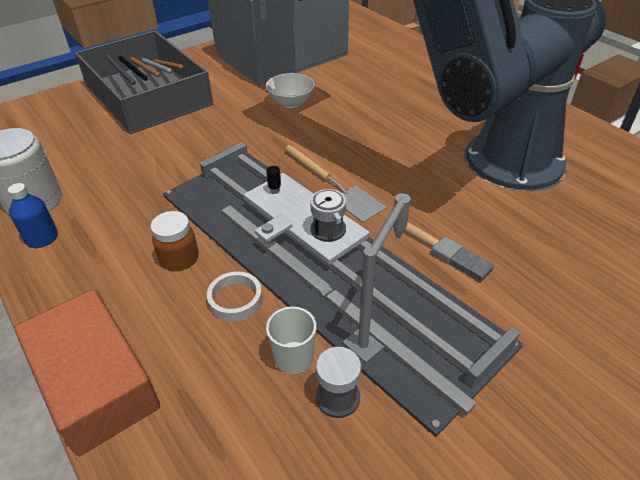

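View pics/top0.png

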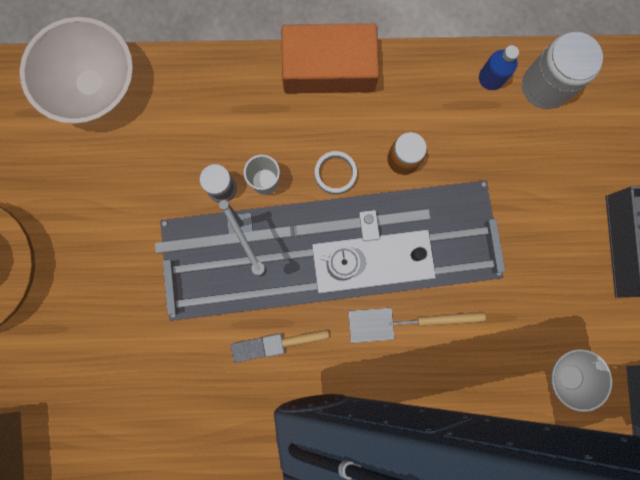

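The scene view shows the carriage with its knob at (273,178), the ring at (328,205) and the nozzle post at (366,300). In the top view the knob is at (419,254), the ring at (344,262), the plunger at (369,219), the nozzle at (258,269), and the bar runs from (157,247) to (428,215). I'll zoom in for details.

```bash
python3 - <<'E'
import cv2,numpy as np
t=cv2.imread('pics/top0.png'); s=cv2.imread('pics/scene0.png')
a=cv2.resize(t[200:300,240:440],None,fx=4,fy=4,interpolation=cv2.INTER_CUBIC)
b=cv2.resize(s[160:310,240:390],None,fx=4,fy=4,interpolation=cv2.INTER_CUBIC)
cv2.imwrite('pics/ta.png',a); cv2.imwrite('pics/sb.png',b)
E
```

```text
(no output)
```

View pics/ta.png

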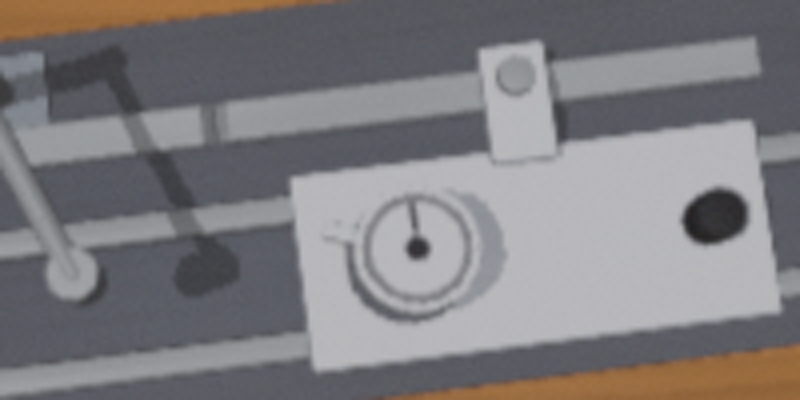

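View pics/sb.png

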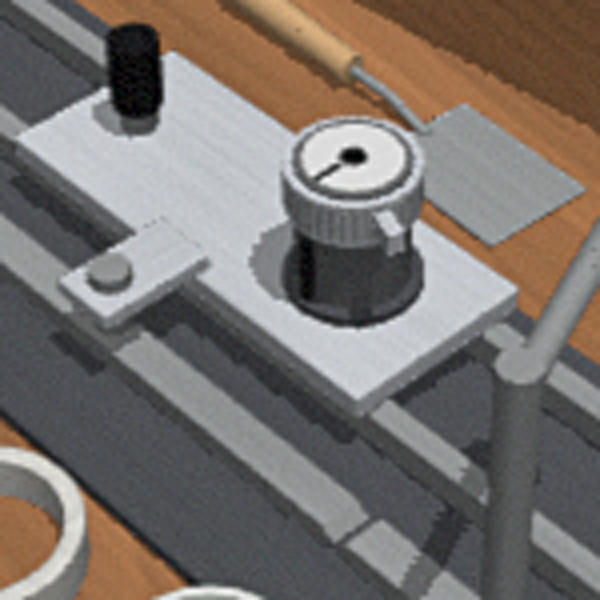

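The top crop shows carriage corners at (291,178), (753,122), (779,312) and (315,371), the lid dot at (417,247), the pointer tip at about (326,231), the knob at (716,215) and the notch at (215,123). The scene crop shows the pointer at (392,228), the lid dot at (353,156), the knob top at (132,33) and the notch at (362,528).

```bash
cat >h.py <<'E'
import numpy as np
from scipy.spatial.transform import Rotation as R
K={'scene':(541.36,326.685,237.508,[0.91571965,0.52512818,0.70251287],[0.2954316,0.8720568,-0.37029711,-0.12295189]),
'top':(515.305,318.344,242.878,[0.40438095,0.03208855,1.08230825],[-0.69729634,0.71401102,-0.05003805,0.03823951])}
def ray(n,u,v,z):
    f,cx,cy,p,q=K[n]; p=np.array(p); d=R.from_quat(q).apply([(u-cx)/f,(v-cy)/f,1]); return p+d*(z-p[2])/d[2]
def tc(u,v,z,o=(240,200)): return ray('top',(u+.5)/4-.5+o[0],(v+.5)/4-.5+o[1],z)
def sc(u,v,z): return ray('scene',(u+.5)/4-.5+240,(v+.5)/4-.5+160,z)
E
python3 - <<'E'
from h import *
np.set_printoptions(precision=4,suppress=True)
C=[tc(*p,.044) for p in((291,178),(753,122),(779,312),(315,371))]
e=[C[0]-C[1],C[3]-C[2],C[0]-C[3],C[1]-C[2]]
print('sizes',[np.linalg.norm(x) for x in e])
ry=e[0]+e[1]; yaw=np.arctan2(-ry[0],ry[1]); rx=e[2]+e[3]; print('yaw',yaw,np.arctan2(rx[1],rx[0]))
b=[ray('top',157,247,.022),ray('top',428,215,.022)];d=b[0]-b[1];print('bar',np.linalg.norm(d),np.arctan2(-d[0],d[1]))
m=np.mean(C,0); Y=ry/np.linalg.norm(ry); X=np.array([Y[1],-Y[0],0])
def rel(n,p): print(n,p,'rail rel mid',(p-m)@X,(p-m)@Y)
print('mid',m)
rel('lid',tc(417,247,.115)); rel('lid s',sc(353,156,.115))
rel('ptr',tc(326,231,.104)); rel('ptr s',sc(392,222,.107))
rel('knob s',sc(132,33,.096))
rel('notch',tc(215,123,.022)); rel('notch s',sc(362,528,.022))
rel('plg',tc(516,75,.066)); rel('nozzle?',tc(72,273,.205))
import cv2
t=cv2.imread('pics/top0.png')[235:275,400:440]
ys,xs=np.where(t.max(2)<70); print('knobpix',xs.min()+400,xs.max()+400,ys.min()+235,ys.max()+235)
rel('knob top-ish',ray('top',(xs.min()+xs.max())/2+400,(ys.min()+ys.max())/2+235,.085))
E
```

```text
sizes [np.float64(0.2378410944817554), np.float64(0.23633329433300443), np.float64(0.09829651654485892), np.float64(0.09760252374829952)]
yaw 0.1002495700265894 0.09190563425482635
bar 0.5666811255666054 0.096556958031604
mid [ 0.4953 -0.0975  0.044 ]
lid [ 0.4894 -0.0328  0.115 ] rail rel mid 0.0006916204982984654 0.06495563276992751
lid s [ 0.491  -0.0327  0.115 ] rail rel mid 0.002299290063233348 0.06488614264460743
ptr [0.4991 0.0096 0.104 ] rail rel mid 0.01451907391807442 0.10621702892657121
ptr s [0.4982 0.0031 0.107 ] rail rel mid 0.013030241301220805 0.09984326108810646
knob s [ 0.5047 -0.184   0.096 ] rail rel mid 0.0007737063081521722 -0.08697155615126546
notch [0.5647 0.064  0.022 ] rail rel mid 0.08525884720091127 0.15374915601834407
notch s [0.5646 0.0691 0.022 ] rail rel mid 0.08572486345974804 0.1588574013801863
plg [ 0.579  -0.0884  0.066 ] rail rel mid 0.08421392852809381 0.0007178933522478547
nozzle? [0.4738 0.1205 0.205 ] rail rel mid 0.0005228394625504282 0.2190720865794063
knobpix 411 425 248 260
knob top-ish [ 0.5031 -0.18    0.085 ] rail rel mid -0.00040685735254144704 -0.08286407745172589
```

```bash
python3 -m creep '[[[0.0286, -0.028, 0], 0], [[0.0286, -0.028, 0], 0], [[0.0286, -0.028, 0], 0], [[0.0286, -0.028, 0], 0], [[0.0286, -0.028, 0], 0], [[0.0286, -0.028, 0], 0], [[0.0286, -0.028, 0], 0], [[0.0286, -0.028, 0], 0], [[0.0286, -0.028, 0], 0], [[0.0286, -0.028, 0], 0], [[0.0286, -0.028, 0], 0], [[0.0286, -0.028, 0], 0], [[0.0286, -0.028, 0], 0], [[0.0286, -0.028, 0], 0], [[0.0286, -0.028, 0], 0], [[0.0286, -0.028, 0], 0], [[0, 0, 0], 0], [[0, 0, 0], 0]]' 0.087
python3 -m creep '[[[0, 0, 0], -0.117], [[0, 0, 0], -0.117], [[0, 0, 0], -0.117], [[0, 0, 0], -0.117], [[0, 0, 0], -0.117], [[0, 0, 0], -0.117], [[0, 0, 0], -0.117], [[0, 0, 0], -0.117], [[0, 0, 0], -0.117], [[0, 0, 0], 0], [[0, 0, 0], 0]]'
cat >>h.py <<'E'
def to(x,y,z,phi=None):
    from rig import robot
    o=robot.get_obs(); M=R.from_quat(o['tool_rot']).as_matrix(); d=M.T@(np.array([x,y,z])-o['position'])
    f=np.arctan2(M[1,1],M[0,1]); print('pos',o['position'].round(4),'phi',round(f,4),'d',d.round(4),'turn',None if phi is None else round(f-phi,4),'q6',o['q'][5].round(3),'F',o['ft_force'].round(2),'M',o['moment'].round(3),'w',round(o['grip_width'],4),'g',round(o['grip_force'],1),'t',o['time'],'tilt',np.degrees(np.arccos(-M[2,2])).round(2))
E
python3 -c "
from h import *
to(.490,-.0328,.082,-.22)"
```

```text
time: 1.6
position: [0.4897, -0.0319, 0.2222]
tool_rot: [0.988, 0.152, -0.0, -0.0]
ft_force: [0.1, -0.7, 0.7]
grip_width: 0.0873
grip_force: 0.0
time: 2.52
position: [0.4888, -0.0351, 0.2224]
tool_rot: [0.781, 0.624, -0.0, -0.0]
ft_force: [0.8, -0.7, -0.3]
grip_width: 0.0871
grip_force: 0.0
pos [ 0.4888 -0.0351  0.2224] phi -0.223 d [0.0026 0.0007 0.1404] turn -0.003 q6 -0.077 F [ 0.77 -0.72 -0.33] M [ 0.    -0.071 -0.026] w 0.0871 g 0.0 t 2.5167 tilt 0.05
```

```bash
python3 -m creep '[[[0.0026, 0.0007, 0.02], 0], [[0, 0, 0.02], 0], [[0, 0, 0.02], 0], [[0, 0, 0.02], 0], [[0, 0, 0.02], 0], [[0, 0, 0], 0], [[0, 0, 0], 0]]'
python3 - <<'E'
from h import *
to(.490,-.0328,.082,-.22)
from rig import robot
import cv2
s=robot.camera('scene')['img'][:,:,::-1]; cv2.imwrite('pics/s1.png',cv2.resize(s[110:310,210:410],None,fx=3,fy=3))
E
```

```text
time: 3.1
position: [0.4899, -0.0319, 0.1219]
tool_rot: [0.781, 0.625, -0.001, -0.001]
ft_force: [-0.0, 0.0, -0.6]
grip_width: 0.087
grip_force: 0.0
pos [ 0.4899 -0.0319  0.1219] phi -0.2206 d [-0.0009  0.0004  0.0399] turn -0.0006 q6 -0.072 F [-0.04  0.03 -0.63] M [-0.038 -0.119 -0.011] w 0.087 g 0.0 t 3.1 tilt 0.16
```

View pics/s1.png

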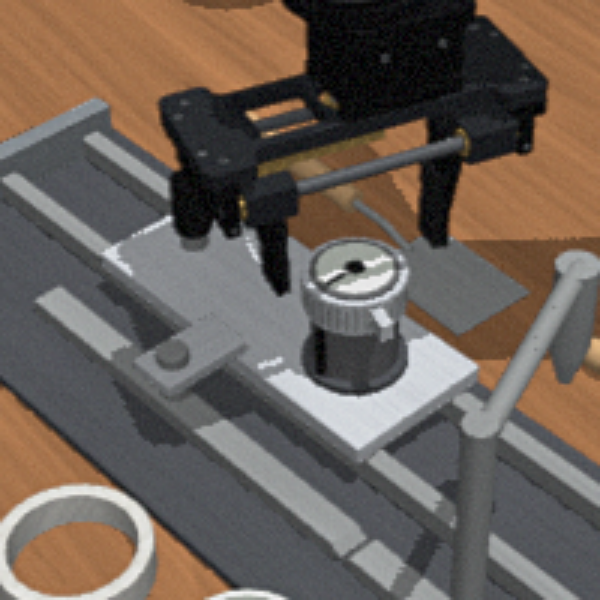

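The fingers straddle the ring: tips at crop (275,290) and (437,240), lid dot midway at (354,268), and the pointer at (385,322) clear of both. I'll go down and close.

```bash
python3 -m creep '[[[-0.0005, 0.0004, 0.02], 0], [[0, 0, 0.02], 0], [[0, 0, 0], 0], [[0, 0, 0], 0]]'
python3 -m creep '[[[0, 0, 0], 0], [[0, 0, 0], 0], [[0, 0, 0], 0], [[0, 0, 0], 0], [[0, 0, 0], 0], [[0, 0, 0], 0], [[0, 0, 0], 0], [[0, 0, 0], 0]]' 0.04 20
python3 -c "
from h import *
to(.490,-.0328,.082,-.22)"
```

```text
time: 3.48
position: [0.4912, -0.0323, 0.0832]
tool_rot: [0.78, 0.626, 0.0, 0.0]
ft_force: [-0.6, 0.9, 1.0]
grip_width: 0.0871
grip_force: 0.0
time: 4.15
position: [0.4894, -0.0317, 0.083]
tool_rot: [0.78, 0.626, -0.001, -0.001]
ft_force: [-3.3, -0.4, 6.0]
grip_width: 0.061
grip_force: 20.0
pos [ 0.4894 -0.0317  0.083 ] phi -0.2176 d [-0.0009  0.0008  0.001 ] turn 0.0024 q6 -0.075 F [-3.32 -0.4   5.98] M [0.02  0.653 0.017] w 0.061 g 20.0 t 4.15 tilt 0.18
```

```bash
python3 -m creep '[[[0, 0, 0], 0.1], [[0, 0, 0], 0.1], [[0, 0, 0], 0.1], [[0, 0, 0], 0.1], [[0, 0, 0], 0.1], [[0, 0, 0], 0.1], [[0, 0, 0], 0.1], [[0, 0, 0], 0.1], [[0, 0, 0], 0.1], [[0, 0, 0], 0.1], [[0, 0, 0], 0], [[0, 0, 0], 0]]'
python3 -c "
from h import *
to(.490,-.0328,.082,-1.47)"
```

```text
time: 5.15
position: [0.4908, -0.0322, 0.083]
tool_rot: [0.984, 0.177, -0.0, -0.0]
ft_force: [-1.7, -2.0, 5.8]
grip_width: 0.0609
grip_force: 20.0
pos [ 0.4908 -0.0322  0.083 ] phi -1.2159 d [-0.001   0.0002  0.001 ] turn 0.2541 q6 0.923 F [-1.7  -1.97  5.78] M [ 0.057  0.416 -0.094] w 0.0609 g 20.0 t 5.15 tilt 0.01
```

```bash
for i in 1 2 3; do :; done; python3 -m creep '[[[0, 0, 0], 0.08], [[0, 0, 0], 0.08], [[0, 0, 0], 0]]' >/dev/null; python3 -c "
from h import *
to(.490,-.0328,.082,-1.47)"
python3 -m creep '[[[0, 0, 0], 0.04], [[0, 0, 0], 0.04], [[0, 0, 0], 0]]' >/dev/null; python3 -c "
from h import *
to(.490,-.0328,.082,-1.47)"
```

```text
pos [ 0.4909 -0.0322  0.083 ] phi -1.3781 d [-0.001   0.0004  0.001 ] turn 0.0919 q6 1.085 F [-1.49 -0.85  5.69] M [ 0.069  0.392 -0.096] w 0.0612 g 20.0 t 5.4 tilt 0.0
pos [ 0.491  -0.0323  0.083 ] phi -1.4537 d [-0.001   0.0004  0.001 ] turn 0.0163 q6 1.162 F [-1.47 -1.19  6.39] M [0.121 0.329 0.391] w 0.0609 g 20.0 t 5.65 tilt 0.04
```

The moment has jumped, so the stop has probably been reached. I'll press slightly further to confirm.

```bash
python3 -m creep '[[[0, 0, 0], 0.04], [[0, 0, 0], 0.03], [[0, 0, 0], 0], [[0, 0, 0], 0]]' - 30 >/dev/null; python3 - <<'E'
from h import *
to(.490,-.0328,.082,-1.47)
from rig import robot
import cv2
s=robot.camera('scene')['img'][:,:,::-1]; cv2.imwrite('pics/s2.png',cv2.resize(s[140:280,250:390],None,fx=4,fy=4))
E
```

```text
pos [ 0.4916 -0.0325  0.0829] phi -1.5219 d [-0.0016  0.0002  0.0009] turn -0.0519 q6 1.231 F [-0.71 -1.5   5.47] M [-0.15   0.129  1.12 ] w 0.0605 g 30.0 t 5.9833 tilt 0.11
```

View pics/s2.png

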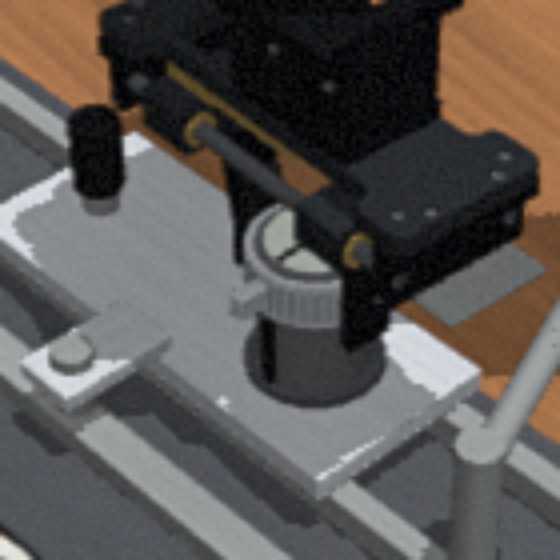

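Moment of 1.12 N·m: a hard stop. The pointer at crop (240,300) now lies towards the rib at (268,360). I'll open, rise and check.

```bash
python3 -m creep '[[[0, 0, 0], 0], [[0, 0, 0], 0], [[0, 0, 0], 0], [[0, 0, 0], 0], [[0, 0, 0], 0]]' 0.087
python3 -m creep '[[[0, 0, -0.02], 0], [[0, 0, -0.02], 0], [[0, 0, -0.02], 0], [[0, 0, -0.02], 0], [[0, 0, -0.02], 0], [[0, 0, 0], 0]]' >/dev/null; python3 - <<'E'
from h import *
to(.490,-.0328,.082,-1.47)
from rig import robot
import cv2
s=robot.camera('scene')['img'][:,:,::-1]; t=robot.camera('top')['img'][:,:,::-1]
cv2.imwrite('pics/s3.png',np.hstack([cv2.resize(s[160:260,250:350],None,fx=4,fy=4,interpolation=cv2.INTER_CUBIC),cv2.resize(t[200:300,300:400],None,fx=4,fy=4,interpolation=cv2.INTER_CUBIC)]))
E
```

```text
time: 6.45
position: [0.4908, -0.032, 0.0823]
tool_rot: [1.0, 0.021, -0.0, -0.0]
ft_force: [0.9, 0.4, 1.2]
grip_width: 0.0834
grip_force: 0.0
pos [ 0.4934 -0.0326  0.1858] phi -1.5283 d [-0.0042 -0.0002  0.1038] turn -0.0583 q6 1.235 F [0.89 1.33 0.01] M [-0.013 -0.048  0.024] w 0.0867 g 0.0 t 6.95 tilt 0.43
```

View pics/s3.png

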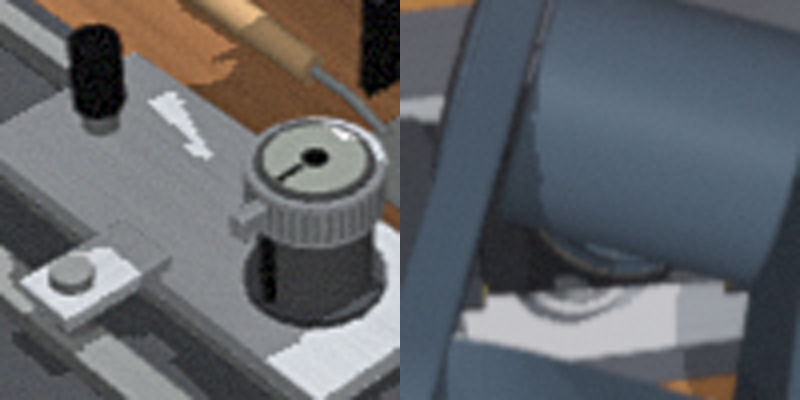

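Scene crop: lid dot (315,156), stroke end (278,182), pointer tip top edge about (240,213), knob top (96,36). I'll check the pointer angle and knob position.

```bash
python3 - <<'E'
from h import *
s=lambda u,v,z:ray('scene',(u+.5)/4-.5+250,(v+.5)/4-.5+160,z)
c=s(315,156,.115); st=s(278,182,.115); p=s(240,213,.107); k=s(96,36,.096)
for n,a in(('stroke',st),('ptr',p)): d=a-c; print(n,np.arctan2(d[1],d[0]),np.hypot(d[0],d[1]))
print('lid',c,'knob',k)
to(.5036,-.1820,.0893,-1.4726)
E
```

```text
stroke 0.17398507586975104 0.022738933407764613
ptr 0.0623508934288022 0.04127839092074546
lid [ 0.49037882 -0.03223532  0.115     ] knob [ 0.50452434 -0.18092648  0.096     ]
pos [ 0.4912 -0.0321  0.1829] phi -1.5283 d [0.0059 0.1502 0.0937] turn -0.0557 q6 1.235 F [-1.13 -0.5  -0.36] M [ 0.024  0.006 -0.011] w 0.0873 g 0.0 t 7.05 tilt 0.08
```

Pointer is at the locked direction (0.06 against a yaw of 0.098) and the carriage hasn't moved. Next I go to the knob with the finger line across the rail, so that loosening and re-gripping can't push the carriage along it.

```bash
python3 -m creep '[[[0.0016, 0.0375, 0], 0], [[0.0016, 0.0375, 0], 0], [[0.0016, 0.0375, 0], 0], [[0.0016, 0.0375, 0], 0], [[0, 0, 0], -0.12], [[0, 0, 0], -0.12], [[0, 0, 0], -0.12], [[0, 0, 0], -0.12], [[0, 0, 0], -0.12], [[0, 0, 0], -0.12], [[0, 0, 0], -0.12], [[0, 0, 0], -0.12], [[0, 0, 0], -0.12], [[0, 0, 0], -0.12], [[0, 0, 0], -0.12], [[0, 0, 0], -0.12], [[0, 0, 0], -0.12], [[0, 0, 0], -0.066], [[0, 0, 0], 0], [[0, 0, 0], 0]]' >/dev/null; python3 - <<'E'
from h import *
to(.5042,-.182,.0583,.098)
E
```

```text
pos [ 0.5031 -0.1812  0.1812] phi 0.0959 d [-0.0011  0.0013  0.1229] turn -0.0021 q6 -0.651 F [ 0.12 -0.43  1.25] M [-0.039 -0.109  0.013] w 0.0866 g 0.0 t 8.7167 tilt 0.17
```

```bash
python3 -m creep '[[[-0.0007, 0.0009, 0.02], 0], [[0, 0, 0.02], 0], [[0, 0, 0.02], 0], [[0, 0, 0.02], 0], [[0, 0, 0.02], 0], [[0, 0, 0.02], 0], [[0, 0, 0], 0], [[0, 0, 0], 0]]' 0.07 >/dev/null
python3 -m creep '[[[0, 0, 0], 0], [[0, 0, 0], 0], [[0, 0, 0], 0], [[0, 0, 0], 0], [[0, 0, 0], 0], [[0, 0, 0], 0], [[0, 0, 0], 0], [[0, 0, 0], 0], [[0, 0, 0], 0], [[0, 0, 0], 0]]' 0.015 25 >/dev/null;  python3 - <<'E'
from h import *
to(.5042,-.182,.0583,.098)
E
```

```text
pos [ 0.5044 -0.1822  0.0627] phi 0.0984 d [ 0.0003 -0.0001  0.0044] turn 0.0004 q6 -0.653 F [-2.29  0.23  3.51] M [-0.082  0.26   0.044] w 0.0256 g 25.0 t 10.2167 tilt 0.05
```

```bash
python3 -m creep '[[[0.005, 0, 0], 0], [[0.01, 0, 0], 0], [[0.015, 0, 0], 0], [[0.015, 0, 0], 0], [[0.015, 0, 0], 0], [[0.015, 0, 0], 0], [[0.015, 0, 0], 0], [[0.015, 0, 0], 0], [[0.015, 0, 0], 0], [[0.01, 0, 0], 0], [[0.005, 0, 0], 0], [[0, 0, 0], 0], [[0, 0, 0], 0]]' >/dev/null;  python3 - <<'E'
from h import *
to(.489,-.0284,.0583,.098)
E
for i in 1; do :; done
python3 -m creep '[[[0.002, 0, 0], 0], [[0.002, 0, 0], 0], [[0.002, 0, 0], 0], [[0, 0, 0], 0]]'|grep -E 'pos|ft'
python3 -m creep '[[[0.002, 0, 0], 0], [[0.001, 0, 0], 0], [[0, 0, 0], 0]]'|grep -E 'pos|ft'
python3 -m creep '[[[0.002, 0, 0], 0], [[0.001, 0, 0], 0], [[0, 0, 0], 0]]'|grep -E 'pos|ft'
```

```text
pos [ 0.4904 -0.047   0.0627] phi 0.0981 d [0.0186 0.0004 0.0044] turn 0.0001 q6 -0.422 F [-3.27  1.31  6.15] M [0.206 0.477 0.018] w 0.0254 g 25.0 t 11.3 tilt 0.17
position: [0.4898, -0.0418, 0.0626]
ft_force: [-4.2, -1.2, 5.2]
position: [0.4896, -0.039, 0.0627]
ft_force: [-3.5, -0.4, 6.1]
position: [0.4892, -0.0354, 0.0627]
ft_force: [-3.3, 2.8, 6.2]
```

Fy has turned positive: the notch is starting to pull the carriage. I'll take 1 mm steps.

```bash
python3 -m creep '[[[0.001, 0, 0], 0], [[0, 0, 0], 0], [[0, 0, 0], 0]]'|grep -E 'pos|ft'
python3 -m creep '[[[0.001, 0, 0], 0], [[0, 0, 0], 0], [[0, 0, 0], 0]]'|grep -E 'pos|ft'
python3 -m creep '[[[0.001, 0, 0], 0], [[0, 0, 0], 0], [[0, 0, 0], 0]]'|grep -E 'pos|ft'
python3 -m creep '[[[0.001, 0, 0], 0], [[0, 0, 0], 0], [[0, 0, 0], 0]]'|grep -E 'pos|ft'
```

```text
position: [0.489, -0.0337, 0.0626]
ft_force: [-2.9, 5.7, 7.0]
position: [0.4889, -0.0323, 0.0626]
ft_force: [-2.3, 6.0, 6.7]
position: [0.4888, -0.0313, 0.0626]
ft_force: [-3.3, 6.5, 6.6]
position: [0.4887, -0.0305, 0.0626]
ft_force: [-2.7, 5.6, 6.9]
```

```bash
python3 -m creep '[[[0.001, 0, 0], 0], [[0, 0, 0], 0], [[0, 0, 0], 0]]'|grep -E 'pos|ft'
python3 -m creep '[[[0.001, 0, 0], 0], [[0, 0, 0], 0], [[0, 0, 0], 0]]'|grep -E 'pos|ft'
python3 -m creep '[[[0.0007, 0, 0], 0], [[0, 0, 0], 0], [[0, 0, 0], 0]]'|grep -E 'pos|ft'
```

```text
position: [0.4886, -0.0302, 0.0626]
ft_force: [-2.9, 3.0, 6.6]
position: [0.4887, -0.03, 0.0627]
ft_force: [-4.7, -1.1, 6.4]
position: [0.4886, -0.0298, 0.0626]
ft_force: [-4.6, -3.7, 6.0]
```

The position is pinned at y = -0.030 while the force reverses sign, so the ball is seated. I'll zero the push, loosen the grip briefly so it centres, and firm up again.

```bash
python3 -m creep '[[[-0.0008, 0, 0], 0], [[0, 0, 0], 0], [[0, 0, 0], 0]]'|grep -E 'pos|ft'
python3 -m creep '[[[0, 0, 0], 0], [[0, 0, 0], 0], [[0, 0, 0], 0], [[0, 0, 0], 0], [[0, 0, 0], 0]]' - 4|grep -E 'pos|ft'
python3 -m creep '[[[0, 0, 0], 0], [[0, 0, 0], 0], [[0, 0, 0], 0], [[0, 0, 0], 0], [[0, 0, 0], 0], [[0, 0, 0], 0]]' - 20
python3 - <<'E'
from h import *
to(.489,-.0284,.0583,.098)
from rig import robot
import cv2
s=robot.camera('scene')['img'][:,:,::-1]
cv2.imwrite('pics/s4.png',cv2.resize(s[150:350,260:460],None,fx=3,fy=3,interpolation=cv2.INTER_CUBIC))
E
```

```text
position: [0.4887, -0.0301, 0.0627]
ft_force: [-3.7, -0.5, 5.5]
position: [0.4887, -0.0301, 0.0626]
ft_force: [-3.7, -1.4, 5.7]
time: 15.05
position: [0.4886, -0.03, 0.0626]
tool_rot: [0.672, 0.741, -0.001, -0.001]
ft_force: [-3.9, -1.0, 6.4]
grip_width: 0.0258
grip_force: 20.0
pos [ 0.4886 -0.03    0.0626] phi 0.0975 d [0.0016 0.0005 0.0043] turn -0.0005 q6 -0.388 F [-3.94 -1.03  6.36] M [-0.157  0.606  0.053] w 0.0258 g 20.0 t 15.05 tilt 0.16
```

View pics/s4.png

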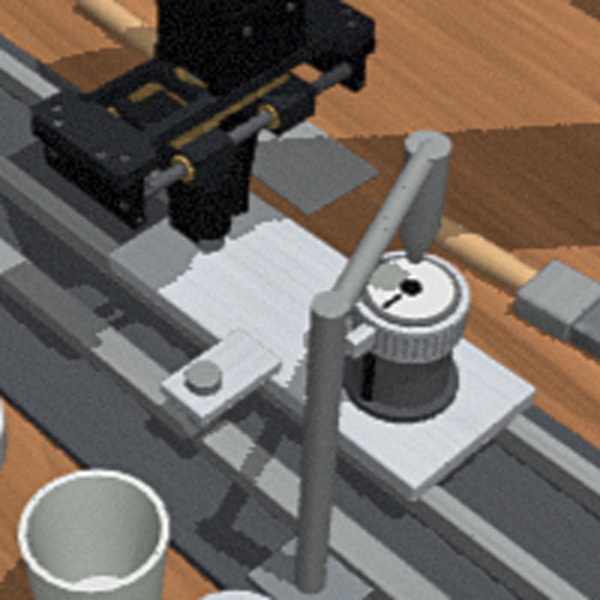

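The flask stands under the nozzle tip at crop (412,255). The pointer at (360,338) is in line with the stroke at (393,300), and the gripper holds the knob near (210,230). The ball is seated, so I'll hand in.

```bash
python3 -c "
from rig import robot
print(robot.hand_in())"
```

```text
the job is handed in; nothing more can be done
None
```

The ring is turned clockwise to its hard stop at the locked mark, the carriage is at rest with the ball seated in the notch, and the gripper still holds the knob; I handed the job in at about 15 s, and no verdict came back.

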